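Roll the round bar into the marking V-block

TASK

Get the loose metal round bar ready for marking: with the fingers, without pinching or lifting it, roll it across the desk by its side, up the ramp of the dark wooden V-block and into the groove. Then push it endwise along the groove until its end touches the block's end stop. Leave it lying there and do not disturb the mug, tape holder, clip dish or chest.

Things in the scene. Friction and masses are not known exactly. Their poses are not given: they have to be found in the camera images.
- bar_center (a point): Centre of the loose bar: a smooth aluminium round bar, 32 mm diameter, 130 mm long, about 0.3 kg, lying on its side on the desk (centre 16 mm up). Its y axis is the bar's long axis; x and z turn as it rolls. It rolls with little resistance and soon stops on the flat; left on the ramp it rolls back down.
- bar: The same bar; origin at its centre, y along its length (either way round is the same).
- block: Dark wooden V-block, fixed to the desk, 210 mm long along its y. Origin on the desk under the bottom line of the V, mid-length; z up. The bar must roll in along its +x (roughly away from the robot): a ramp, over the whole length, rises from the desk at x = -73 mm to a crest 15 mm high at x = -13 mm, then comes the V.
- v_line (a point): Middle of the bottom line of the V, 2 mm above the desk; axes as the block's. The 90 degree V runs along y from -105 to +105 mm; near side up to the crest (15 mm above the desk), far side up to 26 mm above the desk at x = 24 mm, with a flat top to x = 40 mm. The -y end is open.
- stop_face (a point): Centre of the inner face (facing -y) of the end stop at the block's +y end: block frame x 10, y +105, z 20 mm; axes as the block's. The stop plate is 10 mm thick and 40 mm high, spans block x = -20 to +40 mm and does not close off the lower part of the ramp.
- v_seat (a point): Fixed point of the block: where the bar's centre lies when it is seated in the V with its +y end against the stop (block frame x 0, y +40, z 24.6 mm). Axes as the block's. Sliding the bar along the groove takes 1 to 2.5 N; the stop is rigid.
- mug: White ceramic mug with pencils, 82 mm across, 95 mm high (pencils to 150 mm), handle at its +y; origin under its centre. Leave alone.
- tape_holder: Black tape holder, 145 x 55 mm, 81 mm high; origin under its centre. Leave alone.
- clip_dish: Round chrome paper clip dish, 92 mm across, 26 mm high; origin under its centre. Leave alone.
- chest: Small wooden chest, 110 x 172 mm, 80 mm high; origin under its centre. Leave alone.
Mind the look-alikes: they are no part of the job. Of the things like the bar, leave any that is purple; of the rest the smaller one is meant.

How it is judged:
On the way, in this order (a step that is already met when the one before it is completed fails the run):
1. the bar rolls (turning about its axis) up the ramp, resting on it (x of bar_center in the frame of block between -0.07 and -0.01 m and z of bar_center in the frame of block between 0.014 and 0.037 m and contact force between bar and block above 0.05 N and angular speed of bar above 0.3 rad/s), for 0.04 s.
2. the bar lies in the V (x of bar_center in the frame of block between -0.004 and 0.004 m and z of bar_center in the frame of block between 0.02 and 0.028 m and angle between the y axis of bar and the y axis of block, either way round below 0.05 rad), for 0.2 s.
At the end, for the whole second after the job is handed in: The bar is at rest in the V (centre within 4 mm of the V's middle plane, 20 to 28 mm above the desk, parallel to the groove within 0.05 rad) with its +y end within 4 mm of the stop (all of step 2 and y of bar_center in the frame of block between 0.036 and 0.044 m and linear speed of bar below 0.01 m/s); the robot touches nothing.
It fails at once if the bar is lifted: its centre more than 43 mm above the desk (it is 31 mm up on the crest of the ramp), or more than 26 mm while in front of the ramp (height (world z) of bar_center above 0.043 m or (x of bar_center in the frame of block below -0.085 m and height (world z) of bar_center above 0.026 m)).
It fails at once if the bar is stood or tipped up (axis more than 0.3 rad off level) (angle between bar_center's own y axis and vertical below 1.27 rad or angle between bar_center's own y axis and vertical above 1.87 rad).
It fails at once if the mug, tape holder, clip dish or chest is moved by more than 15 mm (distance of any of mug, tape_holder, clip_dish, chest from where it was at the start of the episode above 0.015 m).
It also fails if it takes over 51 s, if anything falls off the work surface, if the arm or the gripper's body presses on something with over 40 N, if the wrist force passes 120 N, or if a joint passes its speed limit or range.

ROBOT

A 6-joint arm with a two-finger parallel gripper is mounted at the origin on the work surface. World frame = base frame: x ahead of the robot, y to its left, z up, the work surface at z = 0. Lengths are in m, angles in rad, forces in N, time in s.
With the tool pointing down it reaches from about 0.325 to 0.775 m from the base axis. Payload 5.5 kg.
Tool frame: the origin (TCP) lies at the very end of the fingers, on their centre line; the grasp point (between the pads) lies 19 mm behind it (manip.pinch_z is the z of the grasp point in the tool frame, in m); z points along the fingers, y is the line along which they close (so a half turn about z gives the same grasp; the last joint's range is limited). The gripper opens to 88 mm and grips with 3 to 60 N. Pads are 20 mm wide; open, the fingers measure 115 mm over their backs; the gripper's body (75 mm by 178 mm) begins 61 mm behind the grasp point.
Start: joints at [1.254, 0.091, 1.231, -0, 1.82, -0.057], TCP at [0.154, 0.58, 0.223] pointing down, gripper open.
Joint ranges: [-2.87, 2.87], [-0.86, 2.18], [0.17, 2.46], [-1.51, 4.65], [0.06, 2.69], [-2.65, 2.65]. Speed limits (rad/s): [2.57, 2.57, 3.01, 3.14, 3.14, 3.14].

INTERFACE

Orientations are given as a 3x3 rotation matrix whose columns are the frame's x, y, z axes.
In Python, from workcell import manip gives the robot as it stands. The module is installed in compiled form; this text tells all that it offers.
- The arm moves only by the tool play_rows, never from a script. Its argument "moves" is a list of rows, each an object of numbers: "dx", "dy", "dz": the shift along the tool's x, y, z in cm; "rx", "ry", "rz": the turn, a rotation vector about the tool's x, y, z in rad; "fingers": the opening, from 0 (shut) to 1 (fully open). A call has 1 to 5 rows; each row shifts and turns the commanded pose from where the row before left it, along the tool's axes as they then stand; what a row does not reach is not made up. A row lasts 1/12 s, in which the tool goes at most 41.7 mm and 7.16 degrees, less where a joint would pass 70% of its speed; a pose out of reach is approached as far as the arm can. A call with a gripper value outside its range is refused whole. The fingers move at their own pace and stop on an object; "force" is the grip in N (left out, the last holds). Time passes only in rows, so rows that do not move let the fingers close. It gives the time, the measured TCP pose, the force, the opening and the grip force at its end, in the units of the state.
- manip.sense(): the state, without advancing time (a new reading comes with each control period).
- manip.read_camera(name): name is "side" or "top"; returns a dict with "pixels" (420x560x3 uint8, blue, green, red), "intrinsics" (3x3 intrinsics, pixels), "dist" ([k1, k2, p1, p2, k3] as OpenCV has them; the pictures are not rectified), "position" and "orientation" of the camera in the world. Camera axes: x right, y down, z forward; pixel columns grow to the right and rows downward; lengths in m; the calibration is good to about 2 mm. A picture is of the moment at which its call begins. There is no depth.
- manip.job_done(): hands the job in; it is judged then, once.
Trained networks look in the newest picture that a camera, given by its name, has taken for a name from the list of things; names that differ only in an ending like _2 or _b are one class to them, and where a whole thing is asked for, a point or a joint stands for the part that bears it (a point fixed in the world has none). Each returns a list of dicts, best first, with "confidence" (0 to 1); they miss things now and then, are a little off and sometimes report something else, mostly with a low value. They report only what shows in the picture. A call takes as long as a camera call. They do not tell look-alikes from the thing itself.
- manip.boxes_of(target, camera): "position" ([column, row] as shares, 0 to 1, of the picture: columns of its width, rows of its height, amid what is visible of it).
- manip.pinpoint(target, camera): "position" ([column, row] as shares, 0 to 1, of the picture: columns of its width, rows of its height: a listed point, or the origin of a listed thing).
The state is a dict: "time": time; "qpos": joint angles; "joint_velocities": joint speeds; "joint_torque": joint torques, N m; "eef_pos": TCP position; "tcp_rot": TCP orientation; "force": force on the tool from outside, world axes, zero at the start; "torque": the same for the moment, N m; "gripper_width": opening from 0.0 (shut) to 1.0 (fully open); "finger_force": force on a finger pad.
Only numpy, scipy, OpenCV 4.12 (cv2) and the standard library are available. Lean on these libraries where they do the work, as an engineer would, in place of code of your own. Each camera call takes 0.05 s, during which the arm holds its last target. There are 200 camera calls.

## Working session

There is one attempt and no reset: what is moved stays moved. The work goes in short steps, Python scripts to look and compute and a tool call to move; the robot and the scene stay as the last step left them, time stands still between calls to the robot, and variables do not carry over. Pictures are saved under pics/ and viewed, at most 13 in all, crops included, and the job is handed in when it is done.

Besides the shell and the picture viewer there is one more tool, called after "Emit:" by a JSON object that holds its "api" and its "payload". play_rows: Moves the arm, as the interface text tells. Its arguments: {"type":"object","properties":{"moves":{"type":"array","items":{"type":"object","properties":{"dx":{"type":"number"},"dy":{"type":"number"},"dz":{"type":"number"},"rx":{"type":"number"},"ry":{"type":"number"},"rz":{"type":"number"},"fingers":{"type":"number"}}}},"force":{"type":"number"}},"required":["moves"]}

```bash
mkdir -p pics; cat >h.py <<'E'
import numpy as np, cv2, sys
from workcell import manip
def ray(cam,uv):
    K=np.array(cam["intrinsics"]);d=np.array(cam["dist"],float)
    p=cv2.undistortPoints(np.array([[uv]],float),K,d)[0,0]
    return np.array(cam["position"]),np.array(cam["orientation"])@np.array([p[0],p[1],1])
def onz(cam,uv,z):
    o,r=ray(cam,uv);return o+r*(z-o[2])/r[2]
def proj(cam,P):
    R=np.array(cam["orientation"]);t=-R.T@np.array(cam["position"])
    return cv2.projectPoints(np.array(P,float).reshape(-1,3),cv2.Rodrigues(R.T)[0],t,np.array(cam["intrinsics"]),np.array(cam["dist"],float))[0][:,0]
Z=dict(bar_center=.016,v_line=.002,stop_face=.02,v_seat=.0246,block=0,mug=0,tape_holder=0,clip_dish=0,chest=0)
def pts(c,names):
    cam=manip.read_camera(c)
    for n in names:
        for r in manip.pinpoint(n,c)[:4]:
            uv=np.array(r["position"])*[560,420]
            print(c,n,round(r["confidence"],2),uv.round(),onz(cam,uv,Z[n]).round(4))
    return cam
E
python3 - <<'E'
from h import *
for c in("top","side"):
    cam=pts(c,list(Z)); cv2.imwrite(f"pics/{c}0.png",np.array(cam["pixels"]))
    print(np.round(cam["position"],3))
s=manip.sense();print(s["time"],s["eef_pos"],np.round(s["tcp_rot"],3))
E
```

```text
top bar_center 0.75 [280. 239.] [ 0.4419 -0.0212  0.016 ]
top bar_center 0.72 [354. 282.] [ 0.3692 -0.1913  0.016 ]
top bar_center 0.59 [197. 248.] [0.4013 0.1586 0.016 ]
top v_line 0.73 [291. 176.] [ 0.5919 -0.0297  0.002 ]
top stop_face 0.63 [248. 159.] [0.6148 0.0739 0.02  ]
top v_seat 0.61 [277. 173.] [0.5895 0.003  0.0246]
top block 0.85 [294. 179.] [ 0.5861 -0.036   0.    ]
top mug 0.78 [147. 137.] [0.6473 0.3199 0.    ]
top mug 0.69 [278. 172.] [0.5986 0.0018 0.    ]
top tape_holder 0.96 [439. 261.] [ 0.4384 -0.3792  0.    ]
top clip_dish 0.71 [123. 196.] [0.4991 0.3484 0.    ]
top clip_dish 0.59 [437. 265.] [ 0.428  -0.3749  0.    ]
top chest 0.63 [450. 168.] [ 0.6591 -0.3968  0.    ]
[ 0.303 -0.024  0.978]
side bar_center 0.88 [320. 240.] [ 0.44   -0.0131  0.016 ]
side bar_center 0.85 [360. 200.] [ 0.3631 -0.2041  0.016 ]
side bar_center 0.83 [329. 294.] [0.3971 0.1569 0.016 ]
side bar_center 0.34 [257. 231.] [ 0.5882 -0.0093  0.016 ]
side v_line 0.69 [261. 233.] [ 0.5835 -0.0252  0.002 ]
side v_line 0.63 [255. 373.] [0.4939 0.3578 0.002 ]
side stop_face 0.89 [240. 251.] [0.6051 0.0725 0.02  ]
side v_seat 0.91 [256. 232.] [0.5882 0.0051 0.0246]
side block 0.96 [257. 230.] [ 0.5963 -0.0334  0.    ]
side block 0.54 [319. 240.] [ 0.4443 -0.0311  0.    ]
side mug 0.72 [178. 342.] [0.6462 0.3238 0.    ]
side tape_holder 0.71 [338. 171.] [ 0.4414 -0.3752  0.    ]
side clip_dish 0.79 [254. 374.] [0.4952 0.358  0.    ]
side chest 0.7 [267. 160.] [ 0.6619 -0.3879  0.    ]
side chest 0.34 [318. 242.] [ 0.4472 -0.0239  0.    ]
[0.358 0.795 0.645]
1.0 [0.15412175 0.57986275 0.22265685] [[-0.966  0.257  0.   ]
 [ 0.257  0.966 -0.   ]
 [-0.    -0.    -1.   ]]
```

View pics/top0.png

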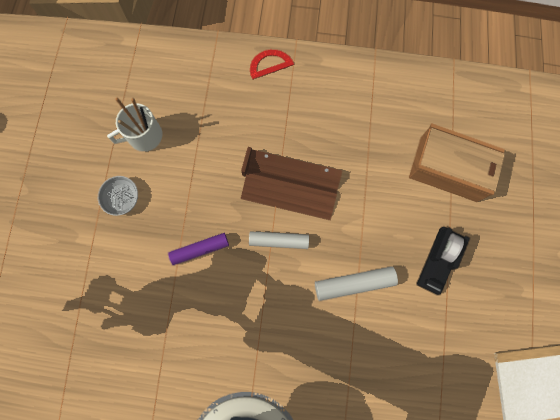

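View pics/side0.png

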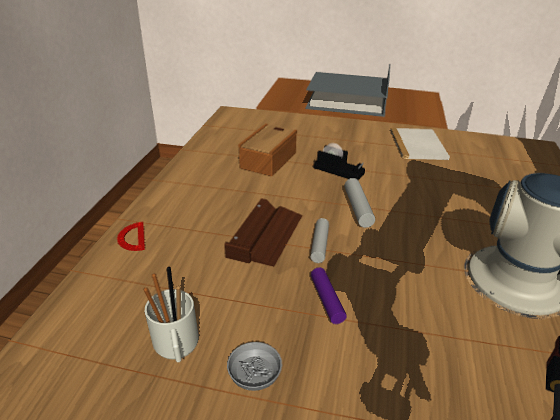

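The top view shows three bars: purple at (199,249), large grey at (356,283), and small grey, the target, at (279,240). The block is around (291,184) with its stop at the left end, and its ramp foot runs from (241,199) to (332,218). The side view agrees: the small bar is at (320,240) and the block at (262,232).

```bash
cat >>h.py <<'E'
def bars(c,lo=225,hi=255,z=.016):pass
E
python3 - <<'E'
from h import *
cam=manip.read_camera("top");im=np.array(cam["pixels"])
m=((im.min(2)>120)&((im.max(2).astype(int)-im.min(2))<40)).astype(np.uint8)
m=cv2.morphologyEx(m,cv2.MORPH_OPEN,np.ones((3,3)))
n,l,s,ce=cv2.connectedComponentsWithStats(m)
for i in range(1,n):
    if s[i,4]>100:
        r=cv2.minAreaRect(np.argwhere(l==i)[:,::-1].astype(np.float32));print(s[i],ce[i].round(1),np.round(cv2.boxPoints(r),1).tolist())
for uv,z in [((250,239),.016),((309,241),.016),((241,199),0),((332,218),0),((246,178),.015),((339,197),.015),((343,175),.026)]:print(uv,onz(cam,uv,z).round(4))
# fit block pose from networks' points + corners in both cams
from scipy.optimize import least_squares
side=manip.read_camera("side")
B=dict(v_line=(0,0,.002),stop_face=(.01,.105,.02),v_seat=(0,.04,.0246),block=(0,0,0))
obs=[]
for c,cm in(("top",cam),("side",side)):
    for k,b in B.items():
        r=manip.pinpoint(k,c)
        if r: obs.append((cm,b,np.array(r[0]["position"])*[560,420],1,k+c))
for b,uv in [((-.073,.115,0),(241,199)),((-.073,-.105,0),(332,218))]:obs.append((cam,b,np.array(uv),1,"corner"))
def W(p,b):
    c,s=np.cos(p[2]),np.sin(p[2]);return [p[0]+c*b[0]-s*b[1],p[1]+s*b[0]+c*b[1],b[2]]
f=lambda p:np.concatenate([proj(cm,W(p,b))[0]-uv for cm,b,uv,w,_ in obs])
r=least_squares(f,[.59,-.03,-.2],loss="soft_l1",f_scale=2.);print("block",r.x)
for o,e in zip(obs,f(r.x).reshape(-1,2)):print(o[4],e.round(1))
p=r.x
for q in([.44,-.018],):
    c,s=np.cos(p[2]),np.sin(p[2]);d=np.array(q)-p[:2];print("bar in block",c*d[0]+s*d[1],-s*d[0]+c*d[1])
# overlay
v=cv2.resize(im,None,fx=3,fy=3)
for a,b in [((-.073,-.105,0),(-.073,.105,0)),((-.013,-.105,.015),(-.013,.105,.015)),((.024,-.105,.026),(.024,.105,.026)),((.04,-.105,.026),(.04,.105,.026)),((0,-.105,.002),(0,.105,.002)),((-.02,.105,.04),(.04,.105,.04))]:
    u=proj(cam,[W(p,a),W(p,b)])*3;cv2.line(v,tuple(map(int,u[0])),tuple(map(int,u[1])),(0,255,0),1)
cv2.imwrite("pics/ov.png",v[400:800,600:1250])
E
```

```text
[527   0  33   7 136] [546.7   1.9] [[527.0, 0.0], [559.0, 0.0], [559.0, 6.0], [527.0, 6.0]]
[121 134  19  16 142] [131.2 140.7] [[120.0999984741211, 139.5], [126.5, 129.10000610351562], [144.39999389648438, 140.1999969482422], [138.10000610351562, 150.5]]
[111 177  26  37 616] [124.1 195. ] [[111.0, 177.0], [136.0, 177.0], [136.0, 213.0], [111.0, 213.0]]
[249 232  60  17 797] [278.3 239.9] [[248.3000030517578, 244.6999969482422], [249.10000610351562, 231.3000030517578], [308.6000061035156, 235.0], [307.79998779296875, 248.39999389648438]]
[443 236  20  26 332] [452.7 248.8] [[440.79998779296875, 256.3999938964844], [451.3999938964844, 235.1999969482422], [464.6000061035156, 241.8000030517578], [454.0, 263.0]]
[ 315  268   83   32 1485] [355.8 283.3] [[313.8999938964844, 282.0], [394.79998779296875, 266.6000061035156], [398.20001220703125, 284.5], [317.20001220703125, 299.79998779296875]]
[ 496  355   64   65 3645] [529.8 388.3] [[495.3999938964844, 363.1000061035156], [559.0, 354.70001220703125], [567.0, 416.1000061035156], [503.3999938964844, 424.5]]
[203 398  70  22 987] [237.5 408.5] [[200.60000610351562, 403.3999938964844], [270.0, 392.79998779296875], [273.0, 412.20001220703125], [203.60000610351562, 422.8999938964844]]
(250, 239) [0.4348 0.0448 0.016 ]
(309, 241) [ 0.446  -0.0843  0.016 ]
(241, 199) [0.5255 0.0784 0.    ]
(332, 218) [ 0.5066 -0.1316  0.    ]
(246, 178) [0.5719 0.0723 0.015 ]
(339, 197) [ 0.5532 -0.1412  0.015 ]
(343, 175) [ 0.6023 -0.1444  0.026 ]
block [ 0.58834112 -0.03218305 -0.08777904]
v_linetop [ 0.5 -0.9]
stop_facetop [-0.6  1.3]
v_seattop [-2.1 -2.3]
blocktop [ 1.6 -1.3]
v_lineside [-0.4 -0.1]
stop_faceside [ 3.2 -1.2]
v_seatside [ 0.1 -1.4]
blockside [ 3.6 -1.9]
corner [-4.5 -0.6]
corner [-0.5  0. ]
bar in block -0.14901337001854414 0.001123916561087672
```

View pics/ov.png

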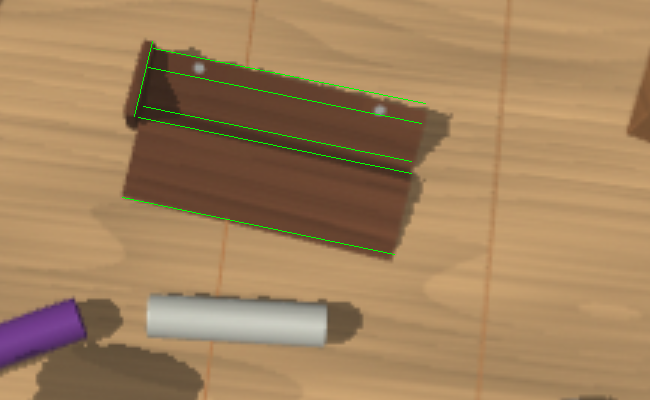

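The block fit lies on the picture: origin (0.588, -0.032), yaw -0.088. The bar sits at block x≈-0.148, y≈0, yawed about 0.17 rad relative to the groove. I'll move to behind it, fingers open along the block's y.

Emit:
{"api": "play_rows", "payload": {"moves": [{"dx":-2.1,"dy":-2.85,"fingers":1},{"dx":-2.1,"dy":-2.85},{"dx":-2.1,"dy":-2.85},{"dx":-2.1,"dy":-2.85},{"dx":-2.1,"dy":-2.85}]}}

```text
schema error: expected keys dx, dy, dz, rx, ry, rz, fingers
```

Emit:
{"api": "play_rows", "payload": {"moves": [{"dx":-2.1,"dy":-2.85},{"dx":-2.1,"dy":-2.85},{"dx":-2.1,"dy":-2.85},{"dx":-2.1,"dy":-2.85},{"dx":-2.1,"dy":-2.85}]}}

```text
schema error: expected keys dx, dy, dz, rx, ry, rz, fingers
```

Emit:
{"api": "play_rows", "payload": {"moves": [{"dx":-2.1,"dy":-2.85},{"dx":-2.1,"dy":-2.85},{"dx":-2.1,"dy":-2.85},{"dx":-2.1,"dy":-2.85},{"dx":-2.1,"dy":-2.85}]}}

```text
schema error: expected keys dx, dy, dz, rx, ry, rz, fingers
```

Emit:
{"api": "play_rows", "payload": {"moves": [{"dx":-2.0,"dy":-2.8},{"dx":-2.0,"dy":-2.8},{"dx":-2.0,"dy":-2.8},{"rz":-0.086},{"rz":-0.086}]}}

```text
schema error: expected keys dx, dy, dz, rx, ry, rz, fingers
```

```bash
cat >>h.py <<'E'
def st(B=(.5883,-.0322,-.0878)):
    s=manip.sense();p=np.array(s["eef_pos"]);R=np.array(s["tcp_rot"]);c,n=np.cos(B[2]),np.sin(B[2]);d=p[:2]-B[:2]
    b=[c*d[0]+n*d[1],-n*d[0]+c*d[1],p[2]]
    print("t",round(s["time"],2),"pos",p.round(4),"blk",np.round(b,4),"yawerr",round(np.arctan2(-R[0,1],R[1,1])-B[2],4),"tilt",R[:,2].round(3),"F",np.round(s["force"],2),"w",s["gripper_width"])
E
python3 -c "from h import *;st()"
```

```text
t 1.5 pos [0.1541 0.5799 0.2226] blk [-0.4862  0.5717  0.2226] yawerr -0.172 tilt [ 0. -0. -1.] F [ 0.33 -0.2   0.08] w 1.0027957063139767
```

All keys are required in every row.

Emit:
{"api": "play_rows", "payload": {"moves": [{"dx":-2.1,"dy":-2.85,"dz":0,"rx":0,"ry":0,"rz":0,"fingers":1},{"dx":-2.1,"dy":-2.85,"dz":0,"rx":0,"ry":0,"rz":0,"fingers":1},{"dx":-2.1,"dy":-2.85,"dz":0,"rx":0,"ry":0,"rz":0,"fingers":1},{"dx":-2.1,"dy":-2.85,"dz":0,"rx":0,"ry":0,"rz":0,"fingers":1},{"dx":-2.1,"dy":-2.85,"dz":0,"rx":0,"ry":0,"rz":0,"fingers":1}]}}

```text
time: 1.92
eef_pos: [0.2192, 0.4137, 0.2225]
tcp_rot: [[-0.967, 0.256, 0.0], [0.256, 0.967, 0.0], [-0.0, 0.0, -1.0]]
force: [0.2, 0.7, -0.2]
gripper_width: 0.995
finger_force: 0.0
```

Emit:
{"api": "play_rows", "payload": {"moves": [{"dx":-2.1,"dy":-2.85,"dz":0,"rx":0,"ry":0,"rz":0,"fingers":1},{"dx":-2.1,"dy":-2.85,"dz":0,"rx":0,"ry":0,"rz":0,"fingers":1},{"dx":-2.1,"dy":-2.85,"dz":0,"rx":0,"ry":0,"rz":0,"fingers":1},{"dx":-2.1,"dy":-2.85,"dz":0,"rx":0,"ry":0,"rz":0,"fingers":1},{"dx":-2.1,"dy":-2.85,"dz":0,"rx":0,"ry":0,"rz":0,"fingers":1}]}}

```text
time: 2.33
eef_pos: [0.284, 0.249, 0.2228]
tcp_rot: [[-0.967, 0.256, 0.001], [0.256, 0.967, 0.0], [-0.001, 0.001, -1.0]]
force: [1.2, -0.1, 1.0]
gripper_width: 0.999
finger_force: 0.0
```

Emit:
{"api": "play_rows", "payload": {"moves": [{"dx":-2.1,"dy":-2.85,"dz":0,"rx":0,"ry":0,"rz":0,"fingers":1},{"dx":-2.1,"dy":-2.85,"dz":0,"rx":0,"ry":0,"rz":0,"fingers":1},{"dx":-2.1,"dy":-2.85,"dz":0,"rx":0,"ry":0,"rz":0,"fingers":1},{"dx":-2.1,"dy":-2.85,"dz":0,"rx":0,"ry":0,"rz":0,"fingers":1},{"dx":-2.1,"dy":-2.85,"dz":0,"rx":0,"ry":0,"rz":0,"fingers":1}]}}

```text
time: 2.75
eef_pos: [0.3489, 0.0841, 0.223]
tcp_rot: [[-0.966, 0.257, 0.001], [0.257, 0.966, 0.0], [-0.001, 0.001, -1.0]]
force: [1.0, 1.1, -0.3]
gripper_width: 1.004
finger_force: 0.0
```

Emit:
{"api": "play_rows", "payload": {"moves": [{"dx":-2,"dy":-2.8,"dz":0,"rx":0,"ry":0,"rz":0,"fingers":1},{"dx":-2,"dy":-2.8,"dz":0,"rx":0,"ry":0,"rz":0,"fingers":1},{"dx":-2,"dy":-2.8,"dz":0,"rx":0,"ry":0,"rz":0,"fingers":1},{"dx":0,"dy":0,"dz":0,"rx":0,"ry":0,"rz":-0.086,"fingers":1},{"dx":0,"dy":0,"dz":0,"rx":0,"ry":0,"rz":-0.086,"fingers":1}]}}

```text
time: 3.17
eef_pos: [0.3853, -0.0128, 0.2224]
tcp_rot: [[-0.996, 0.088, -0.001], [0.088, 0.996, -0.0], [0.001, -0.0, -1.0]]
force: [0.2, -0.2, 0.1]
gripper_width: 0.999
finger_force: 0.0
```

```bash
python3 -c "from h import *;st()"
```

```text
t 3.17 pos [ 0.3853 -0.0128  0.2224] blk [-0.2039  0.0016  0.2224] yawerr -0.0007 tilt [-0.001 -0.    -1.   ] F [ 0.15 -0.22  0.08] w 0.99879302796701
```

Emit:
{"api": "play_rows", "payload": {"moves": [{"dx":0,"dy":0,"dz":3.5,"rx":0,"ry":0,"rz":0,"fingers":1},{"dx":0,"dy":0,"dz":3.5,"rx":0,"ry":0,"rz":0,"fingers":1},{"dx":0,"dy":0,"dz":3.5,"rx":0,"ry":0,"rz":0,"fingers":1},{"dx":0,"dy":0,"dz":3.5,"rx":0,"ry":0,"rz":0,"fingers":1},{"dx":0,"dy":0,"dz":3,"rx":0,"ry":0,"rz":0,"fingers":1}]}}

```text
time: 3.58
eef_pos: [0.3845, -0.0108, 0.0504]
tcp_rot: [[-0.996, 0.088, -0.001], [0.088, 0.996, 0.0], [0.001, 0.0, -1.0]]
force: [0.5, -0.5, 0.7]
gripper_width: 0.997
finger_force: 0.0
```

Emit:
{"api": "play_rows", "payload": {"moves": [{"dx":0,"dy":0,"dz":2,"rx":0,"ry":0,"rz":0,"fingers":1},{"dx":0,"dy":0,"dz":1.5,"rx":0,"ry":0,"rz":0,"fingers":1},{"dx":0,"dy":0,"dz":0.8,"rx":0,"ry":0,"rz":0,"fingers":1},{"dx":0,"dy":0,"dz":0,"rx":0,"ry":0,"rz":0,"fingers":1},{"dx":0,"dy":0,"dz":0,"rx":0,"ry":0,"rz":0,"fingers":1}]}}

```text
time: 4.0
eef_pos: [0.3853, -0.0108, 0.0102]
tcp_rot: [[-0.996, 0.088, 0.0], [0.088, 0.996, -0.0], [-0.0, 0.0, -1.0]]
force: [-0.1, -0.7, 0.8]
gripper_width: 1.002
finger_force: 0.0
```

```bash
python3 - <<'E'
from h import *
st()
cam=manip.read_camera("side");im=np.array(cam["pixels"])
cv2.imwrite("pics/s1.png",cv2.resize(im[180:310,220:400],None,fx=4,fy=4))
E
```

```text
t 4.0 pos [ 0.3853 -0.0108  0.0102] blk [-0.2041  0.0035  0.0102] yawerr -0.0 tilt [ 0. -0. -1.] F [-0.11 -0.69  0.78] w 1.0017702112341864
```

View pics/s1.png

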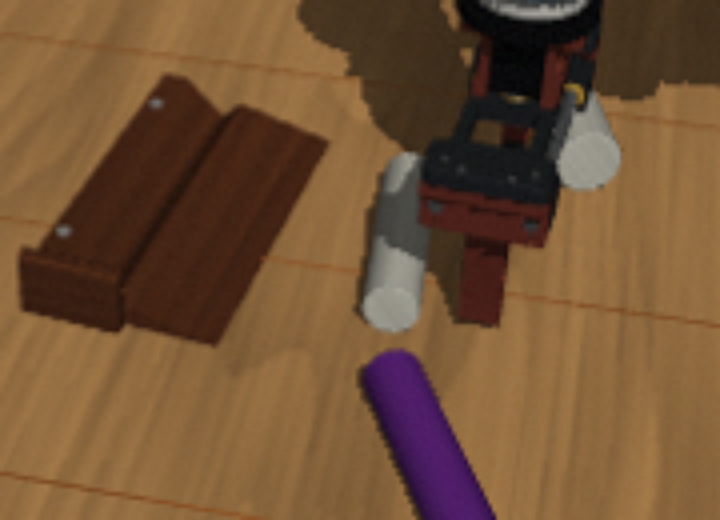

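The fingers stand clear behind the bar: finger at (485,300) in the crop, bar at (395,250). Now I push gently.

Emit:
{"api": "play_rows", "payload": {"moves": [{"dx":-0.5,"dy":0,"dz":0,"rx":0,"ry":0,"rz":0,"fingers":1},{"dx":-0.5,"dy":0,"dz":0,"rx":0,"ry":0,"rz":0,"fingers":1},{"dx":-0.5,"dy":0,"dz":0,"rx":0,"ry":0,"rz":0,"fingers":1},{"dx":-0.5,"dy":0,"dz":0,"rx":0,"ry":0,"rz":0,"fingers":1},{"dx":-0.3,"dy":0,"dz":0,"rx":0,"ry":0,"rz":0,"fingers":1}]}}

```text
time: 4.47
eef_pos: [0.4089, -0.0129, 0.0099]
tcp_rot: [[-0.996, 0.088, 0.0], [0.088, 0.996, -0.0], [-0.0, 0.0, -1.0]]
force: [-0.7, 0.1, -0.1]
gripper_width: 1.0
finger_force: 0.0
```

Emit:
{"api": "play_rows", "payload": {"moves": [{"dx":-0.3,"dy":0,"dz":0,"rx":0,"ry":0,"rz":0,"fingers":1},{"dx":-0.3,"dy":0,"dz":0,"rx":0,"ry":0,"rz":0,"fingers":1},{"dx":-0.3,"dy":0,"dz":0,"rx":0,"ry":0,"rz":0,"fingers":1},{"dx":-0.3,"dy":0,"dz":0,"rx":0,"ry":0,"rz":0,"fingers":1},{"dx":-0.3,"dy":0,"dz":0,"rx":0,"ry":0,"rz":0,"fingers":1}]}}

```text
time: 4.88
eef_pos: [0.4232, -0.0141, 0.0096]
tcp_rot: [[-0.996, 0.088, -0.0], [0.088, 0.996, -0.0], [0.0, -0.0, -1.0]]
force: [0.6, -0.8, 0.0]
gripper_width: 0.999
finger_force: 0.1
```

Emit:
{"api": "play_rows", "payload": {"moves": [{"dx":-0.3,"dy":0,"dz":0,"rx":0,"ry":0,"rz":0,"fingers":1},{"dx":-0.3,"dy":0,"dz":0,"rx":0,"ry":0,"rz":0,"fingers":1},{"dx":-0.3,"dy":0,"dz":0,"rx":0,"ry":0,"rz":0,"fingers":1},{"dx":-0.3,"dy":0,"dz":0,"rx":0,"ry":0,"rz":0,"fingers":1},{"dx":-0.3,"dy":0,"dz":0,"rx":0,"ry":0,"rz":0,"fingers":1}]}}

```text
time: 5.3
eef_pos: [0.4383, -0.0155, 0.0096]
tcp_rot: [[-0.996, 0.088, 0.0], [0.088, 0.996, -0.0], [-0.0, -0.0, -1.0]]
force: [-1.0, 0.8, 0.9]
gripper_width: 1.001
finger_force: 0.1
```

```bash
python3 - <<'E'
from h import *
st()
v=[]
for c,w in(("side",(180,310,220,380)),("top",(140,270,200,360))):
    cam=pts(c,["bar_center"]);im=np.array(cam["pixels"]);v.append(cv2.resize(im[w[0]:w[1],w[2]:w[3]],(400,325)))
cv2.imwrite("pics/s2.png",np.hstack(v))
E
```

```text
t 5.3 pos [ 0.4383 -0.0155  0.0096] blk [-0.1509  0.0035  0.0096] yawerr 0.0 tilt [ 0. -0. -1.] F [-0.99  0.79  0.89] w 1.0011303336621797
side bar_center 0.94 [304. 239.] [ 0.477 -0.008  0.016]
side bar_center 0.74 [357. 201.] [ 0.371  -0.1992  0.016 ]
side bar_center 0.65 [330. 293.] [0.3962 0.1532 0.016 ]
top bar_center 0.81 [354. 282.] [ 0.3678 -0.1909  0.016 ]
top bar_center 0.8 [195. 248.] [0.3997 0.1619 0.016 ]
top bar_center 0.61 [247. 161.] [0.6113 0.076  0.016 ]
```

View pics/s2.png

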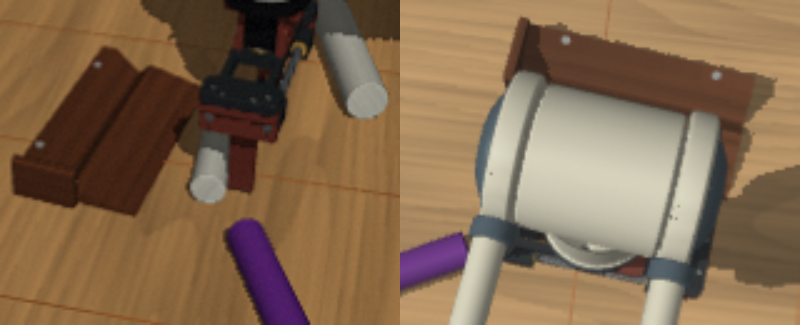

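The side view shows the bar at (210,165) in the crop, against the fingers and clear of the purple bar. It is now at block x≈-0.114, so I'll continue up the ramp while raising the fingers.

Emit:
{"api": "play_rows", "payload": {"moves": [{"dx":-0.45,"dy":0,"dz":0,"rx":0,"ry":0,"rz":0,"fingers":1},{"dx":-0.45,"dy":0,"dz":0,"rx":0,"ry":0,"rz":0,"fingers":1},{"dx":-0.45,"dy":0,"dz":0,"rx":0,"ry":0,"rz":0,"fingers":1},{"dx":-0.45,"dy":0,"dz":0,"rx":0,"ry":0,"rz":0,"fingers":1},{"dx":-0.45,"dy":0,"dz":0,"rx":0,"ry":0,"rz":0,"fingers":1}]}}

```text
time: 5.92
eef_pos: [0.4609, -0.0175, 0.0097]
tcp_rot: [[-0.996, 0.088, 0.0], [0.088, 0.996, -0.0], [-0.0, -0.0, -1.0]]
force: [0.2, -0.2, 0.4]
gripper_width: 1.003
finger_force: 0.1
```

Emit:
{"api": "play_rows", "payload": {"moves": [{"dx":-0.45,"dy":0,"dz":-0.05,"rx":0,"ry":0,"rz":0,"fingers":1},{"dx":-0.45,"dy":0,"dz":-0.05,"rx":0,"ry":0,"rz":0,"fingers":1},{"dx":-0.45,"dy":0,"dz":-0.05,"rx":0,"ry":0,"rz":0,"fingers":1},{"dx":-0.45,"dy":0,"dz":-0.05,"rx":0,"ry":0,"rz":0,"fingers":1},{"dx":-0.45,"dy":0,"dz":-0.05,"rx":0,"ry":0,"rz":0,"fingers":1}]}}

```text
time: 6.33
eef_pos: [0.4831, -0.0193, 0.0122]
tcp_rot: [[-0.996, 0.088, -0.0], [0.088, 0.996, 0.0], [0.0, 0.0, -1.0]]
force: [-0.6, -0.3, 1.1]
gripper_width: 1.002
finger_force: 0.6
```

Emit:
{"api": "play_rows", "payload": {"moves": [{"dx":-0.45,"dy":0,"dz":-0.08,"rx":0,"ry":0,"rz":0,"fingers":1},{"dx":-0.45,"dy":0,"dz":-0.08,"rx":0,"ry":0,"rz":0,"fingers":1},{"dx":-0.45,"dy":0,"dz":-0.08,"rx":0,"ry":0,"rz":0,"fingers":1},{"dx":-0.45,"dy":0,"dz":-0.08,"rx":0,"ry":0,"rz":0,"fingers":1},{"dx":-0.45,"dy":0,"dz":-0.08,"rx":0,"ry":0,"rz":0,"fingers":1}]}}

```text
time: 6.75
eef_pos: [0.5046, -0.0213, 0.0162]
tcp_rot: [[-0.996, 0.088, -0.003], [0.088, 0.996, 0.0], [0.003, -0.0, -1.0]]
force: [-6.0, 1.3, 4.4]
gripper_width: 1.001
finger_force: 3.0
```

```bash
python3 - <<'E'
from h import *
st()
Z["bar_center"]=.024;cam=pts("side",["bar_center"]);im=np.array(cam["pixels"])
cv2.imwrite("pics/s3.png",cv2.resize(im[180:310,220:380],None,fx=4,fy=4))
E
```

```text
t 6.75 pos [ 0.5046 -0.0213  0.0162] blk [-0.0843  0.0035  0.0162] yawerr -0.0 tilt [-0.003  0.    -1.   ] F [-5.98  1.29  4.37] w 1.0007863228426326
side bar_center 0.58 [360. 199.] [ 0.3646 -0.1949  0.024 ]
side bar_center 0.55 [280. 233.] [ 0.5329 -0.0055  0.024 ]
```

View pics/s3.png

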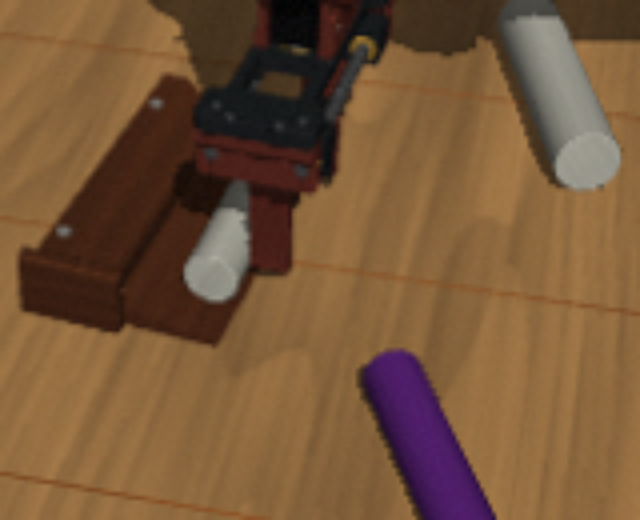

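The bar at (220,255) in the crop is on the ramp and parallel to the groove. Finger friction is high, about 0.7. I'll let it roll back a little with the fingers lower, then drive it up with rising fingers so that it certainly rolls.

Emit:
{"api": "play_rows", "payload": {"moves": [{"dx":0.5,"dy":0,"dz":0.4,"rx":0,"ry":0,"rz":0,"fingers":1},{"dx":0.5,"dy":0,"dz":0.4,"rx":0,"ry":0,"rz":0,"fingers":1},{"dx":0,"dy":0,"dz":0,"rx":0,"ry":0,"rz":0,"fingers":1},{"dx":-0.3,"dy":0,"dz":-0.25,"rx":0,"ry":0,"rz":0,"fingers":1},{"dx":-0.3,"dy":0,"dz":-0.25,"rx":0,"ry":0,"rz":0,"fingers":1}]}}

```text
time: 7.27
eef_pos: [0.4997, -0.0208, 0.0129]
tcp_rot: [[-0.996, 0.088, -0.003], [0.088, 0.996, 0.0], [0.003, 0.0, -1.0]]
force: [-6.3, 0.9, 4.9]
gripper_width: 1.001
finger_force: 3.2
```

Emit:
{"api": "play_rows", "payload": {"moves": [{"dx":-0.3,"dy":0,"dz":-0.25,"rx":0,"ry":0,"rz":0,"fingers":1},{"dx":-0.3,"dy":0,"dz":-0.25,"rx":0,"ry":0,"rz":0,"fingers":1},{"dx":-0.45,"dy":0,"dz":-0.1,"rx":0,"ry":0,"rz":0,"fingers":1},{"dx":-0.45,"dy":0,"dz":-0.1,"rx":0,"ry":0,"rz":0,"fingers":1},{"dx":-0.45,"dy":0,"dz":-0.1,"rx":0,"ry":0,"rz":0,"fingers":1}]}}

```text
time: 7.68
eef_pos: [0.5199, -0.0226, 0.0215]
tcp_rot: [[-0.996, 0.088, -0.002], [0.088, 0.996, 0.0], [0.002, 0.0, -1.0]]
force: [-6.2, 1.5, 4.0]
gripper_width: 1.0
finger_force: 3.0
```

Emit:
{"api": "play_rows", "payload": {"moves": [{"dx":-0.45,"dy":0,"dz":-0.1,"rx":0,"ry":0,"rz":0,"fingers":1},{"dx":-0.45,"dy":0,"dz":-0.1,"rx":0,"ry":0,"rz":0,"fingers":1},{"dx":-0.45,"dy":0,"dz":-0.1,"rx":0,"ry":0,"rz":0,"fingers":1},{"dx":-0.4,"dy":0,"dz":-0.1,"rx":0,"ry":0,"rz":0,"fingers":1},{"dx":-0.4,"dy":0,"dz":-0.1,"rx":0,"ry":0,"rz":0,"fingers":1}]}}

```text
time: 8.1
eef_pos: [0.5413, -0.0245, 0.0265]
tcp_rot: [[-0.996, 0.088, -0.002], [0.088, 0.996, 0.0], [0.002, 0.0, -1.0]]
force: [-5.9, 0.6, 3.6]
gripper_width: 0.999
finger_force: 3.0
```

```bash
python3 - <<'E'
from h import *
st()
Z["bar_center"]=.027;cam=pts("side",["bar_center"]);im=np.array(cam["pixels"])
cv2.imwrite("pics/s4.png",cv2.resize(im[180:310,220:380],None,fx=4,fy=4))
E
```

```text
t 8.1 pos [ 0.5413 -0.0245  0.0265] blk [-0.0475  0.0036  0.0265] yawerr 0.0001 tilt [-0.002  0.    -1.   ] F [-5.92  0.57  3.64] w 0.9987493593812113
side bar_center 0.81 [329. 296.] [0.3948 0.173  0.027 ]
side bar_center 0.77 [266. 227.] [ 0.5691 -0.0174  0.027 ]
side bar_center 0.76 [360. 202.] [ 0.3622 -0.1795  0.027 ]
```

View pics/s4.png

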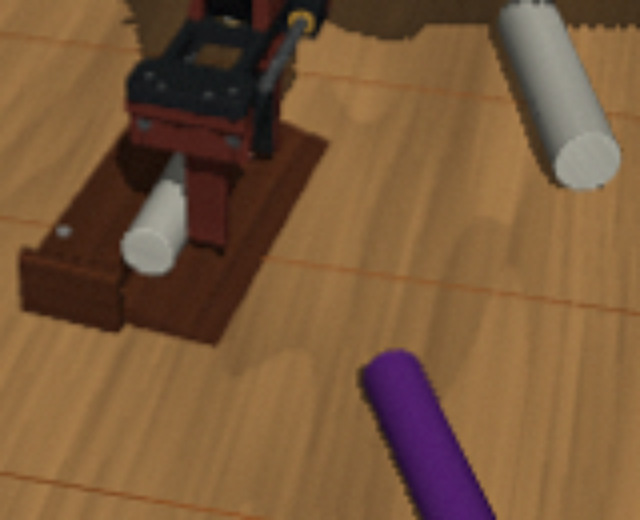

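The bar at (155,235) in the crop is almost at the crest. I'll push it the last centimetre.

Emit:
{"api": "play_rows", "payload": {"moves": [{"dx":-0.35,"dy":0,"dz":0,"rx":0,"ry":0,"rz":0,"fingers":1},{"dx":-0.35,"dy":0,"dz":0,"rx":0,"ry":0,"rz":0,"fingers":1},{"dx":-0.35,"dy":0,"dz":0,"rx":0,"ry":0,"rz":0,"fingers":1},{"dx":-0.2,"dy":0,"dz":0,"rx":0,"ry":0,"rz":0,"fingers":1},{"dx":0,"dy":0,"dz":0,"rx":0,"ry":0,"rz":0,"fingers":1}]}}

```text
time: 8.62
eef_pos: [0.5551, -0.0258, 0.0262]
tcp_rot: [[-0.996, 0.088, 0.001], [0.088, 0.996, -0.0], [-0.001, -0.0, -1.0]]
force: [0.0, 0.9, -0.9]
gripper_width: 1.0
finger_force: 0.0
```

```bash
python3 - <<'E'
from h import *
st()
Z["bar_center"]=.0246;cam=pts("side",["bar_center"]);im=np.array(cam["pixels"])
cv2.imwrite("pics/s5.png",cv2.resize(im[180:310,220:380],None,fx=4,fy=4))
E
```

```text
t 8.62 pos [ 0.5551 -0.0258  0.0262] blk [-0.0336  0.0035  0.0262] yawerr -0.0001 tilt [ 0.001 -0.    -1.   ] F [ 0.05  0.92 -0.93] w 1.000247528328235
side bar_center 0.82 [329. 296.] [0.3964 0.1697 0.0246]
side bar_center 0.76 [358. 202.] [ 0.3684 -0.1799  0.0246]
side bar_center 0.58 [257. 226.] [ 0.5911 -0.0171  0.0246]
```

View pics/s5.png

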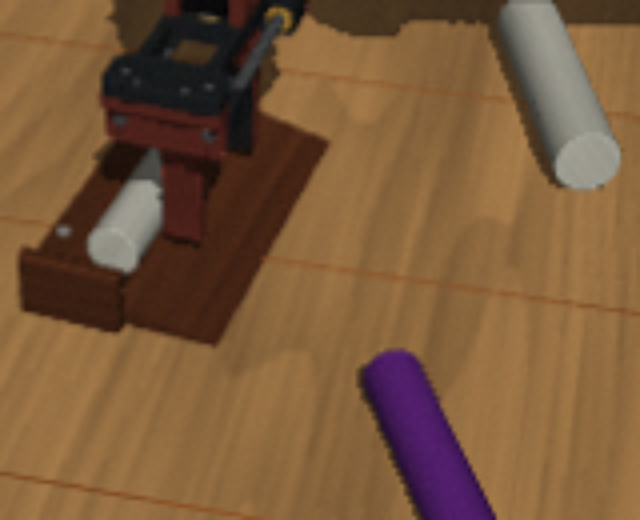

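The bar dropped into the V, at (125,225) in the crop, and the contact force is zero. I'll retreat, close the fingers and go round to the bar's -y end.

Emit:
{"api": "play_rows", "payload": {"moves": [{"dx":1,"dy":0,"dz":0,"rx":0,"ry":0,"rz":0,"fingers":1},{"dx":1,"dy":0,"dz":-1,"rx":0,"ry":0,"rz":0,"fingers":1},{"dx":0,"dy":0,"dz":-3,"rx":0,"ry":0,"rz":0,"fingers":1},{"dx":0,"dy":0,"dz":-3,"rx":0,"ry":0,"rz":0,"fingers":0},{"dx":0,"dy":-2.5,"dz":-2,"rx":0,"ry":0,"rz":0,"fingers":0}]}}

```text
time: 9.13
eef_pos: [0.533, -0.0462, 0.119]
tcp_rot: [[-0.996, 0.084, 0.003], [0.084, 0.996, 0.002], [-0.003, 0.002, -1.0]]
force: [1.5, -0.0, 0.8]
gripper_width: 0.885
finger_force: 0.0
```

Emit:
{"api": "play_rows", "payload": {"moves": [{"dx":-1.4,"dy":-2.5,"dz":0,"rx":0,"ry":0,"rz":0,"fingers":0},{"dx":-2,"dy":-2.5,"dz":0,"rx":0,"ry":0,"rz":0,"fingers":0},{"dx":-2,"dy":-2.4,"dz":0,"rx":0,"ry":0,"rz":0,"fingers":0},{"dx":0,"dy":0,"dz":0,"rx":0,"ry":0,"rz":0,"fingers":0},{"dx":0,"dy":0,"dz":0,"rx":0,"ry":0,"rz":0,"fingers":0}]}}

```text
time: 9.55
eef_pos: [0.5797, -0.1284, 0.1153]
tcp_rot: [[-0.996, 0.09, -0.001], [0.09, 0.996, 0.0], [0.001, 0.0, -1.0]]
force: [0.0, 0.0, -0.2]
gripper_width: 0.506
finger_force: 0.0
```

```bash
python3 - <<'E'
from h import *
st()
Z["bar_center"]=.0246;
v=[]
for c,w in(("side",(180,310,220,380)),("top",(120,250,220,380))):
    cam=pts(c,["bar_center"]);im=np.array(cam["pixels"]);v.append(cv2.resize(im[w[0]:w[1],w[2]:w[3]],(400,325)))
cv2.imwrite("pics/s6.png",np.hstack(v))
E
```

```text
t 9.55 pos [ 0.5797 -0.1284  0.1153] blk [-0.0002 -0.0966  0.1153] yawerr -0.0021 tilt [-0.001  0.    -1.   ] F [ 0.01  0.   -0.23] w 0.5062609563499164
side bar_center 0.84 [259. 227.] [ 0.586  -0.0175  0.0246]
side bar_center 0.77 [329. 295.] [0.3962 0.1684 0.0246]
side bar_center 0.71 [359. 202.] [ 0.3667 -0.1789  0.0246]
top bar_center 0.94 [200. 250.] [0.3963 0.1475 0.0246]
top bar_center 0.93 [354. 281.] [ 0.3693 -0.1899  0.0246]
top bar_center 0.65 [288. 177.] [ 0.583  -0.0208  0.0246]
```

View pics/s6.png

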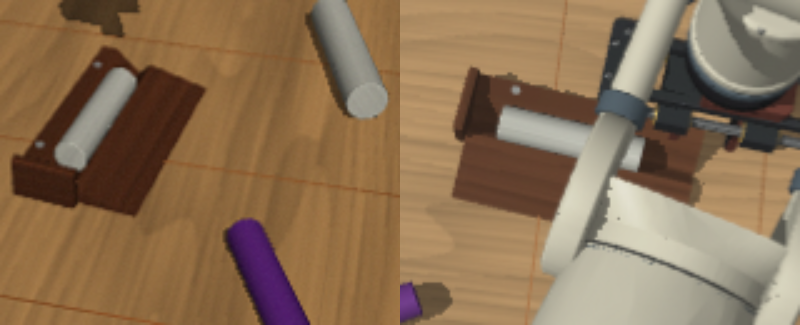

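The bar is seated in the groove, with its ends at (70,155) and (125,80) in the left crop. It is at block y≈+0.014, so its -y end is near -0.051. I'll close the fingers, descend and push.

Emit:
{"api": "play_rows", "payload": {"moves": [{"dx":0,"dy":0,"dz":1,"rx":0,"ry":0,"rz":0,"fingers":0},{"dx":0,"dy":0,"dz":1,"rx":0,"ry":0,"rz":0,"fingers":0},{"dx":0,"dy":0,"dz":1,"rx":0,"ry":0,"rz":0,"fingers":0},{"dx":0,"dy":0,"dz":0,"rx":0,"ry":0,"rz":0,"fingers":0},{"dx":0,"dy":0,"dz":0,"rx":0,"ry":0,"rz":0,"fingers":0}]}}

```text
time: 10.17
eef_pos: [0.5788, -0.1269, 0.0844]
tcp_rot: [[-0.996, 0.087, -0.003], [0.087, 0.996, 0.001], [0.003, 0.001, -1.0]]
force: [-0.6, 0.5, -0.3]
gripper_width: 0.004
finger_force: 0.0
```

Emit:
{"api": "play_rows", "payload": {"moves": [{"dx":0,"dy":0,"dz":2,"rx":0,"ry":0,"rz":0,"fingers":0},{"dx":0,"dy":0,"dz":2,"rx":0,"ry":0,"rz":0,"fingers":0},{"dx":0,"dy":0,"dz":1.5,"rx":0,"ry":0,"rz":0,"fingers":0},{"dx":0,"dy":0,"dz":0.9,"rx":0,"ry":0,"rz":0,"fingers":0},{"dx":0,"dy":0,"dz":0,"rx":0,"ry":0,"rz":0,"fingers":0}]}}

```text
time: 10.58
eef_pos: [0.5784, -0.1269, 0.0198]
tcp_rot: [[-0.996, 0.088, -0.004], [0.088, 0.996, 0.001], [0.004, 0.001, -1.0]]
force: [-0.2, -0.2, -0.1]
gripper_width: 0.001
finger_force: 0.0
```

```bash
python3 -c "from h import *;st()"
```

```text
t 10.58 pos [ 0.5784 -0.1269  0.0198] blk [-0.0015 -0.0952  0.0198] yawerr -0.0 tilt [-0.004  0.001 -1.   ] F [-0.22 -0.2  -0.1 ] w 0.0009785676113888834
```

Emit:
{"api": "play_rows", "payload": {"moves": [{"dx":0,"dy":0.5,"dz":0,"rx":0,"ry":0,"rz":0,"fingers":0},{"dx":0,"dy":0.5,"dz":0,"rx":0,"ry":0,"rz":0,"fingers":0},{"dx":0,"dy":0.5,"dz":0,"rx":0,"ry":0,"rz":0,"fingers":0},{"dx":0,"dy":0.5,"dz":0,"rx":0,"ry":0,"rz":0,"fingers":0},{"dx":0,"dy":0.5,"dz":0,"rx":0,"ry":0,"rz":0,"fingers":0}]}}

```text
time: 11.0
eef_pos: [0.5824, -0.1017, 0.0231]
tcp_rot: [[-0.996, 0.087, 0.001], [0.087, 0.996, -0.0], [-0.001, -0.0, -1.0]]
force: [0.7, -0.7, -0.0]
gripper_width: 0.006
finger_force: 0.0
```

Emit:
{"api": "play_rows", "payload": {"moves": [{"dx":0,"dy":0.3,"dz":0,"rx":0,"ry":0,"rz":0,"fingers":0},{"dx":0,"dy":0.3,"dz":0,"rx":0,"ry":0,"rz":0,"fingers":0},{"dx":0,"dy":0.3,"dz":0,"rx":0,"ry":0,"rz":0,"fingers":0},{"dx":0,"dy":0.3,"dz":0,"rx":0,"ry":0,"rz":0,"fingers":0},{"dx":0,"dy":0.3,"dz":0,"rx":0,"ry":0,"rz":0,"fingers":0}]}}

```text
time: 11.42
eef_pos: [0.5834, -0.0878, 0.0223]
tcp_rot: [[-0.996, 0.088, 0.001], [0.088, 0.996, -0.001], [-0.001, -0.001, -1.0]]
force: [1.0, -1.8, 0.4]
gripper_width: 0.003
finger_force: 1.4
```

Emit:
{"api": "play_rows", "payload": {"moves": [{"dx":0,"dy":0.2,"dz":0,"rx":0,"ry":0,"rz":0,"fingers":0},{"dx":0,"dy":0.2,"dz":0,"rx":0,"ry":0,"rz":0,"fingers":0},{"dx":0,"dy":0.2,"dz":0,"rx":0,"ry":0,"rz":0,"fingers":0},{"dx":0,"dy":0.2,"dz":0,"rx":0,"ry":0,"rz":0,"fingers":0},{"dx":0,"dy":0.2,"dz":0,"rx":0,"ry":0,"rz":0,"fingers":0}]}}

```text
time: 11.83
eef_pos: [0.5844, -0.0776, 0.0224]
tcp_rot: [[-0.996, 0.088, 0.001], [0.088, 0.996, -0.0], [-0.001, -0.0, -1.0]]
force: [2.2, -3.4, 1.1]
gripper_width: 0.008
finger_force: 1.6
```

```bash
python3 -c "
from h import *
st();Z['bar_center']=.0246;pts('side',['bar_center'])"
```

```text
t 11.83 pos [ 0.5844 -0.0776  0.0224] blk [ 0.     -0.0455  0.0224] yawerr -0.0003 tilt [ 0.001 -0.    -1.   ] F [ 2.17 -3.4   1.06] w 0.008010703859209769
side bar_center 0.84 [358. 202.] [ 0.3688 -0.1816  0.0246]
side bar_center 0.78 [256. 230.] [ 0.5884 -0.0027  0.0246]
side bar_center 0.58 [329. 293.] [0.3959 0.1633 0.0246]
```

Emit:
{"api": "play_rows", "payload": {"moves": [{"dx":0,"dy":0.1,"dz":0,"rx":0,"ry":0,"rz":0,"fingers":0},{"dx":0,"dy":0.1,"dz":0,"rx":0,"ry":0,"rz":0,"fingers":0},{"dx":0,"dy":0.1,"dz":0,"rx":0,"ry":0,"rz":0,"fingers":0},{"dx":0,"dy":0.1,"dz":0,"rx":0,"ry":0,"rz":0,"fingers":0},{"dx":0,"dy":0.1,"dz":0,"rx":0,"ry":0,"rz":0,"fingers":0}]}}

```text
time: 12.35
eef_pos: [0.5846, -0.0725, 0.0222]
tcp_rot: [[-0.996, 0.088, 0.0], [0.088, 0.996, -0.0], [-0.0, -0.0, -1.0]]
force: [2.6, -3.9, 1.1]
gripper_width: 0.006
finger_force: 1.6
```

Emit:
{"api": "play_rows", "payload": {"moves": [{"dx":0,"dy":0.1,"dz":0,"rx":0,"ry":0,"rz":0,"fingers":0},{"dx":0,"dy":0.1,"dz":0,"rx":0,"ry":0,"rz":0,"fingers":0}]}}

```text
time: 12.52
eef_pos: [0.5848, -0.0705, 0.0222]
tcp_rot: [[-0.996, 0.088, 0.0], [0.088, 0.996, -0.0], [-0.0, -0.0, -1.0]]
force: [1.1, -4.1, 2.0]
gripper_width: 0.005
finger_force: 1.6
```

Emit:
{"api": "play_rows", "payload": {"moves": [{"dx":0,"dy":0.1,"dz":0,"rx":0,"ry":0,"rz":0,"fingers":0},{"dx":0,"dy":0.1,"dz":0,"rx":0,"ry":0,"rz":0,"fingers":0}]}}

```text
time: 12.68
eef_pos: [0.5849, -0.0684, 0.0222]
tcp_rot: [[-0.996, 0.088, 0.0], [0.088, 0.996, -0.0], [-0.0, -0.0, -1.0]]
force: [1.5, -3.2, 1.4]
gripper_width: 0.004
finger_force: 1.6
```

Emit:
{"api": "play_rows", "payload": {"moves": [{"dx":0,"dy":0.1,"dz":0,"rx":0,"ry":0,"rz":0,"fingers":0},{"dx":0,"dy":0.1,"dz":0,"rx":0,"ry":0,"rz":0,"fingers":0}]}}

```text
time: 12.85
eef_pos: [0.5851, -0.0664, 0.0222]
tcp_rot: [[-0.996, 0.088, 0.0], [0.088, 0.996, -0.0], [-0.0, -0.0, -1.0]]
force: [1.4, -2.7, 1.4]
gripper_width: 0.006
finger_force: 1.7
```

```bash
python3 -c "
from h import *
st();Z['bar_center']=.0246;pts('side',['bar_center']);im=np.array(manip.read_camera('side')['pixels'])
cv2.imwrite('pics/s7.png',cv2.resize(im[190:290,220:320],None,fx=5,fy=5))"
```

```text
t 12.85 pos [ 0.5851 -0.0664  0.0222] blk [-0.0002 -0.0344  0.0222] yawerr 0.0 tilt [ 0. -0. -1.] F [ 1.4  -2.75  1.35] w 0.006355595272626575
side bar_center 0.95 [255. 235.] [0.5861 0.0144 0.0246]
side bar_center 0.82 [329. 294.] [0.3969 0.1649 0.0246]
side bar_center 0.69 [360. 201.] [ 0.3635 -0.1864  0.0246]
```

View pics/s7.png

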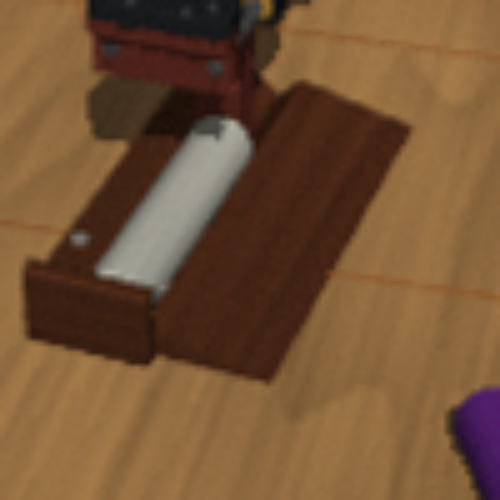

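The bar's end at (130,285) in the crop is just behind the stop. I'll push on 1 mm at a time until the force rises.

Emit:
{"api": "play_rows", "payload": {"moves": [{"dx":0,"dy":0.1,"dz":0,"rx":0,"ry":0,"rz":0,"fingers":0},{"dx":0,"dy":0.1,"dz":0,"rx":0,"ry":0,"rz":0,"fingers":0}]}}

```text
time: 13.17
eef_pos: [0.585, -0.0653, 0.022]
tcp_rot: [[-0.996, 0.088, -0.001], [0.088, 0.996, -0.002], [0.0, -0.002, -1.0]]
force: [-0.1, -7.6, 1.0]
gripper_width: 0.007
finger_force: 4.1
```

Emit:
{"api": "play_rows", "payload": {"moves": [{"dx":0,"dy":0.1,"dz":0,"rx":0,"ry":0,"rz":0,"fingers":0},{"dx":0,"dy":0,"dz":0,"rx":0,"ry":0,"rz":0,"fingers":0}]}}

```text
time: 13.33
eef_pos: [0.5849, -0.0653, 0.022]
tcp_rot: [[-0.996, 0.089, -0.001], [0.089, 0.996, -0.003], [0.001, -0.003, -1.0]]
force: [0.3, -8.5, 0.2]
gripper_width: 0.007
finger_force: 4.4
```

The TCP has stalled and the force has risen, so the bar is at the stop. I'll retreat.

Emit:
{"api": "play_rows", "payload": {"moves": [{"dx":0,"dy":-0.3,"dz":0,"rx":0,"ry":0,"rz":0,"fingers":0},{"dx":0,"dy":-1,"dz":0,"rx":0,"ry":0,"rz":0,"fingers":0},{"dx":0,"dy":-1.5,"dz":0,"rx":0,"ry":0,"rz":0,"fingers":0},{"dx":0,"dy":-1,"dz":-2,"rx":0,"ry":0,"rz":0,"fingers":0},{"dx":0,"dy":0,"dz":-3,"rx":0,"ry":0,"rz":0,"fingers":0}]}}

```text
time: 13.75
eef_pos: [0.579, -0.1023, 0.068]
tcp_rot: [[-0.996, 0.089, -0.009], [0.089, 0.996, 0.002], [0.009, 0.002, -1.0]]
force: [0.4, 0.6, -0.1]
gripper_width: 0.004
finger_force: 0.0
```

Emit:
{"api": "play_rows", "payload": {"moves": [{"dx":0,"dy":-2,"dz":-3,"rx":0,"ry":0,"rz":0,"fingers":0},{"dx":0,"dy":-2,"dz":-3,"rx":0,"ry":0,"rz":0,"fingers":0},{"dx":0,"dy":0,"dz":0,"rx":0,"ry":0,"rz":0,"fingers":0},{"dx":0,"dy":0,"dz":0,"rx":0,"ry":0,"rz":0,"fingers":0},{"dx":0,"dy":0,"dz":0,"rx":0,"ry":0,"rz":0,"fingers":0}]}}

```text
time: 14.17
eef_pos: [0.578, -0.1409, 0.1311]
tcp_rot: [[-0.996, 0.088, -0.001], [0.088, 0.996, 0.001], [0.001, 0.001, -1.0]]
force: [0.6, 0.5, 0.0]
gripper_width: 0.011
finger_force: 0.0
```

```bash
python3 -c "
from h import *
st();Z['bar_center']=.0246;pts('side',['bar_center','v_seat']);im=np.array(manip.read_camera('side')['pixels'])
cv2.imwrite('pics/s8.png',cv2.resize(im[190:290,220:320],None,fx=5,fy=5))"
```

```text
t 14.17 pos [ 0.578  -0.1409  0.1311] blk [-0.0007 -0.1092  0.1311] yawerr -0.0001 tilt [-0.001  0.001 -1.   ] F [0.58 0.47 0.04] w 0.011485686242139713
side bar_center 0.95 [253. 234.] [0.5934 0.0134 0.0246]
side bar_center 0.69 [360. 201.] [ 0.3625 -0.1877  0.0246]
side bar_center 0.66 [327. 293.] [0.4012 0.1633 0.0246]
side bar_center 0.31 [259. 231.] [0.5819 0.0009 0.0246]
side v_seat 0.76 [252. 231.] [0.5978 0.0031 0.0246]
```

View pics/s8.png

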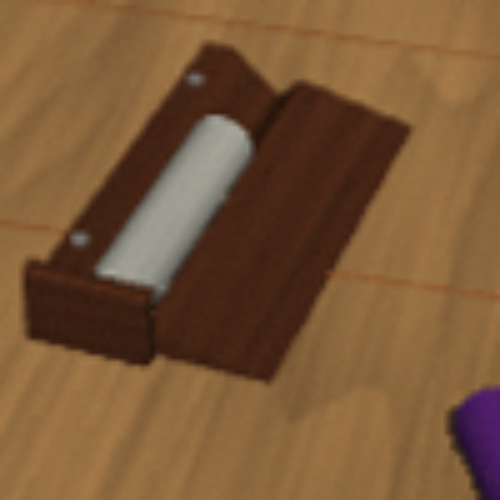

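The bar lies in the V from (230,125) to (130,285) in the crop, against the stop, and the robot is clear. I'm handing it in.

```bash
python3 -c "
from h import *
print(manip.job_done())"
```

```text
the job is handed in; nothing more can be done
None
```

The small grey bar was rolled up the ramp into the V and pushed along the groove until the force rose at the end stop. The arm then backed clear and I handed the job in at about 14 s; it returned no verdict.

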